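# Shim the rocking counting scale

## Task

The counting scale on the packing table rocks because the foot under its orange-dotted corner is short. Without picking anything up, push the yellow wedge thin end first under that foot until it is snug and the scale stands level without rocking, then press down firmly on the orange dot to prove that the corner no longer gives. Take the hand away with the wedge left in place, do not shove the scale along the table, and leave everything else where it is.

Things in the scene. Friction and masses are not known exactly. Their poses are not given: they have to be found in the camera images.
- scale: White counting scale, 3 kg: housing 230 x 230 mm, from 30 to 75 mm above the table; round steel platter (190 mm across, top at 87 mm) in its middle, black display on its -x side. Four round rubber feet, 95 mm either way from its centre along x and y; it stands level on three. Origin: table-level point under its centre; z up, x and y along the housing's sides.
- short_foot (a point): Lowest point of the short foot (round rubber bottom, 12 mm radius), at (95, 95, 11) mm from the scale's origin: it hangs 11 mm clear of the table. Once the wedge is snug under it the push meets clear resistance (5 N and more); pushing on past that (10 N and more) shoves the whole scale along the table.
- dot (a point): Centre of the orange dot (22 mm across) on the flat housing top over the short foot, 75 mm above the table, at (98, 98, 75) mm from the scale's origin, 44 mm outside the platter's rim. Press here. Without the wedge about 3 N rocks this corner down 11 mm (0.08 rad), and it comes back; with the wedge snug it stays. A firm press is over 4 N.
- wedge: Yellow plastic wedge, 130 x 50 mm, flat underneath, 120 g, loose, slides with about 1 N. Origin: centre of its underside; x points to its thin end. Top slopes evenly from 3 mm (at x = +65 mm) to 23.8 mm (x = -65 mm). Its tip starts 15 to 65 mm short of the foot, pointing roughly along the scale's -y. It is snug when the foot is about 15 mm ahead (+x) of this origin.
- wedge_back (a point): Middle of the wedge's upright back face, the face to push on (50 mm wide, 23.8 mm high): 65 mm behind the wedge's origin, 12 mm above its underside.
- carton: Bystander, to be left alone: open display carton, green with a white back board, 60 x 85 mm, 130 mm tall. Origin: centre of its underside.
- tape_roll: Bystander, to be left alone: roll of clear tape lying flat, 90 mm across, 25 mm high. Origin: centre of its underside.
- screwdriver: Bystander, to be left alone: screwdriver lying on the table, 180 mm long. Origin: centre of its underside.
- amber_bottle: Bystander, to be left alone: small amber bottle, 56 mm across, 120 mm tall. Origin: centre of its underside.
- mug: Bystander, to be left alone: blue mug, 80 mm across, 90 mm tall. Origin: centre of its underside.
- tube: Bystander, to be left alone: purple metal tube lying on the table, 90 mm long, 11 mm thick. Origin: centre of its underside.
- tin: Bystander, to be left alone: steel tin with a paper band, 66 mm across, 80 mm tall. Origin: centre of its underside.
Not all that is in view belongs to the job. Of the things that look like the wedge, the middle-sized one is meant.

How it is judged:
On the way, in this order (a step that is already met when the one before it is completed fails the run):
1. the wedge is under the short foot and bears on it, the scale level (x of short_foot in the frame of wedge between -0.03 and 0.045 m and y of short_foot in the frame of wedge between -0.02 and 0.02 m and contact force between scale and wedge above 0.3 N and angle between scale's own z axis and vertical below 0.012 rad), for 0.2 s.
2. the fingers press on the orange dot (over 4 N, grasp point within 35 mm of it seen from above) and the scale stays level (x of short_foot in the frame of wedge between -0.03 and 0.045 m and y of short_foot in the frame of wedge between -0.02 and 0.02 m and angle between scale's own z axis and vertical below 0.012 rad and contact force between the fingers and scale above 4 N and horizontal distance between the grasp point and dot below 0.035 m), for 0.2 s.
At the end, for the whole second after the job is handed in: Wedge flat on the table and bearing on the short foot (over 0.3 N), the foot 30 mm behind to 45 mm ahead of its centre and within 20 mm of its centre line; scale level within 0.012 rad, at rest, within 25 mm of its start; the dot was pressed with over 4 N and the scale stayed level (all of step 1 and height (world z) of wedge below 0.004 m and distance of scale from where it was at the start of the episode below 0.025 m and linear speed of each of scale, wedge below 0.01 m/s); the robot touches nothing.
It fails at once if the wedge is lifted off the table (origin above 12 mm) (height (world z) of wedge above 0.012 m).
It fails at once if the scale is shoved more than 30 mm, lifted or tipped beyond its own rocking (distance of scale from where it was at the start of the episode above 0.03 m or angle between scale's own z axis and vertical above 0.13 rad).
It fails at once if another thing on the table is moved by more than 30 mm (distance of any of carton, tape_roll, screwdriver, amber_bottle, mug, tube, tin from where it was at the start of the episode above 0.03 m).
It also fails if it takes over 48 s, if anything falls off the work surface, if the arm or the gripper's body presses on something with over 40 N, if the wrist force passes 120 N, or if a joint passes its speed limit or range.

## Robot

A 7-joint arm with a two-finger parallel gripper is mounted at the origin on the work surface. World frame = base frame: x ahead of the robot, y to its left, z up, the work surface at z = 0. Lengths are in m, angles in rad, forces in N, time in s.
With the tool pointing down it reaches from about 0.425 to 0.875 m from the base axis. Payload 4.7 kg.
Tool frame: the origin (TCP) lies midway between the tips of the shut fingers; the grasp point (between the pads) lies 19 mm behind it; x points along the fingers, y is the direction in which the jaws open and shut, and the axes are right-handed (so a half turn about x gives the same grasp; the last joint's range is limited). The gripper opens to 87 mm and grips with 3 to 60 N. Pads are 19 mm wide; open, the fingers measure 117 mm over their backs; the gripper's body (75 mm by 190 mm) begins 51 mm behind the grasp point.
Start: joints at [-1.248, 0.321, -0.07, 1.45, 0.023, 1.371, -0.057], TCP at [0.198, 0.619, 0.2] pointing down, gripper open.
Joint ranges: [-2.86, 2.86], [-0.3, 2.09], [-1.38, 1.24], [0.06, 2.45], [-1.56, 4.7], [0.09, 2.05], [-2.69, 2.69]. Speed limits (rad/s): [2.57, 2.57, 3.14, 3.14, 3.14, 3.14, 3.14].

## Interface

Orientations are given as a rotation vector (axis times angle).
In Python, from bench import ctrl gives the robot as it stands. The module is installed in compiled form; this text tells all that it offers.
- The arm moves only by the tool servo_tool, never from a script. Its arguments are lists of equal length, an entry for each row: "dp": the shift along the tool's x, y, z in units of 25 mm (1.0 is 25 mm), a list of three; "yaw": the turn about the tool's x in units of 6 degrees (1.0 is 6 degrees). A call has exactly 5 rows; each row shifts and turns the commanded pose from where the row before left it, along the tool's axes as they then stand; what a row does not reach is not made up. A row lasts 1/10 s, in which the tool goes at most 50 mm and 8.59 degrees, less where a joint would pass 70% of its speed; a pose out of reach is approached as far as the arm can. A call is refused whole if a number of a shift passes 1 or a number of a turn 1, either way. A call with a gripper value outside its range is refused whole. "fingers" is the opening, from 0 (shut) to 1 (fully open), set as the call begins (left out, the last holds). The fingers move at their own pace and stop on an object; "grip_force" is the grip in N (left out, the last holds). Time passes only in rows, so rows that do not move let the fingers close, or fill a call up. It gives the time, the measured TCP pose, the force and the opening at its end, in the units of the state.
- ctrl.get_state(): the state, without advancing time (a new reading comes with each control period).
- ctrl.get_image(name): name is "side" or "top"; returns (picture, depth): 400x640x3 uint8, red, green, blue; 400x640 float32, m along the optical axis (not along the pixel's ray), 0 where there is no reading.
- ctrl.camera_info(name): a dict with "fx", "fy", "cx", "cy" (pixels), "extrinsics" (4x4, takes a point from world to camera coordinates). Camera axes: x right, y down, z forward; pixel columns grow to the right and rows downward; lengths in m; the calibration is good to about 2 mm. A picture is of the moment at which its call begins. camera_info takes no time and is no camera call.
- ctrl.close_job(): hands the job in, once; it reports no verdict.
Trained networks look in the newest picture that a camera, given by its name, has taken for a name from the list of things; names that differ only in an ending like _2 or _b are one class to them, and where a whole thing is asked for, a point or a joint stands for the part that bears it (a point fixed in the world has none). Each returns a list of dicts, best first, with "score" (0 to 1); they miss things now and then, are a little off and sometimes report something else, mostly with a low value. They report only what shows in the picture. A call takes as long as a camera call. They do not tell look-alikes from the thing itself.
- ctrl.search_frame(camera, label): "extent" ([left, top, right, bottom] in pixels, round what is visible of it).
- ctrl.cut_out(camera, label): "region" (400x640 bool, what is visible of it) and "extent" ([left, top, right, bottom] in pixels, round what is visible of it).
The state is a dict: "time": time; "joint_positions": joint angles; "qd": joint speeds; "joint_torque": joint torques, N m; "position": TCP position; "tool_rot": TCP orientation; "ft_force": force on the tool from outside, world axes, zero at the start; "torque": the same for the moment, N m; "grip_width": opening from 0.0 (shut) to 1.0 (fully open).
Only numpy, scipy, OpenCV 4.12 (cv2) and the standard library are available. Lean on these libraries where they do the work, as an engineer would, in place of code of your own. Each camera call takes 0.05 s, during which the arm holds its last target.

## Working session

There is one attempt and no reset: what is moved stays moved. The work goes in short steps, Python scripts to look and compute and a tool call to move; the robot and the scene stay as the last step left them, time stands still between calls to the robot, and variables do not carry over. Pictures are saved under pics/ and viewed, and the job is handed in when it is done.

Besides the shell and the picture viewer there is one more tool, called after "Emit:" as name([rows], argument=value, ...), one row to a line, values as JSON. servo_tool: Moves the arm, as the interface text tells. Its arguments: {"type":"object","properties":{"dp":{"type":"array","items":{"type":"array","items":{"type":"number"}}},"yaw":{"type":"array","items":{"type":"number"}},"fingers":{"type":"number"},"grip_force":{"type":"number"}},"required":["dp","yaw"]}

```bash
mkdir -p pics; ls; cat > h.py <<'E'
import numpy as np, cv2
from bench import ctrl
def save(name,img): cv2.imwrite('pics/'+name,cv2.cvtColor(img,cv2.COLOR_RGB2BGR))
def pts(cam,d,mask=None):
    i=ctrl.camera_info(cam); v,u=np.nonzero((d>0) if mask is None else (mask&(d>0)))
    z=d[v,u]; c=np.c_[(u-i['cx'])/i['fx']*z,(v-i['cy'])/i['fy']*z,z]
    T=np.linalg.inv(np.array(i['extrinsics'])); return c@T[:3,:3].T+T[:3,3],u,v
def proj(cam,p):
    i=ctrl.camera_info(cam);T=np.array(i['extrinsics']);c=T[:3,:3]@np.array(p)+T[:3,3]
    return c[0]/c[2]*i['fx']+i['cx'],c[1]/c[2]*i['fy']+i['cy'],c[2]
E
python3 - <<'E'
from h import *
s=ctrl.get_state();print({k:np.round(v,3) for k,v in s.items()})
for n in('top','side'):
    im,d=ctrl.get_image(n);save(n+'0.png',im);np.savez(n+'0.npz',im=im,d=d);print({k:np.round(v,3) for k,v in ctrl.camera_info(n).items()})
E
```

```text
pics
{'time': np.float64(0.0), 'joint_positions': array([-1.248,  0.322, -0.07 ,  1.452,  0.023,  1.371, -0.057]), 'qd': array([ 0.002,  0.001, -0.   ,  0.001, -0.001, -0.001, -0.   ]), 'joint_torque': array([-0.0000e+00, -4.9129e+01, -4.0400e-01, -3.1254e+01, -6.4000e-02,
        4.4000e-02,  0.0000e+00]), 'position': array([0.197, 0.619, 0.199]), 'tool_rot': array([ 0.241,  1.557, -0.244]), 'ft_force': array([-0.141,  0.143,  0.074]), 'torque': array([-0.027, -0.028,  0.007]), 'grip_width': np.float64(0.998)}
{'fx': np.float64(389.403), 'fy': np.float64(389.403), 'cx': np.float64(322.496), 'cy': np.float64(198.904), 'extrinsics': array([[-0.026, -1.   ,  0.002,  0.025],
       [-0.982,  0.025, -0.189,  0.505],
       [ 0.189, -0.007, -0.982,  1.163],
       [ 0.   ,  0.   ,  0.   ,  1.   ]])}
{'fx': np.float64(429.66), 'fy': np.float64(429.66), 'cx': np.float64(320.58), 'cy': np.float64(205.676), 'extrinsics': array([[ 0.88 , -0.474, -0.004, -0.451],
       [-0.302, -0.554, -0.775,  0.211],
       [ 0.366,  0.684, -0.631,  1.447],
       [ 0.   ,  0.   ,  0.   ,  1.   ]])}
```

View pics/top0.png

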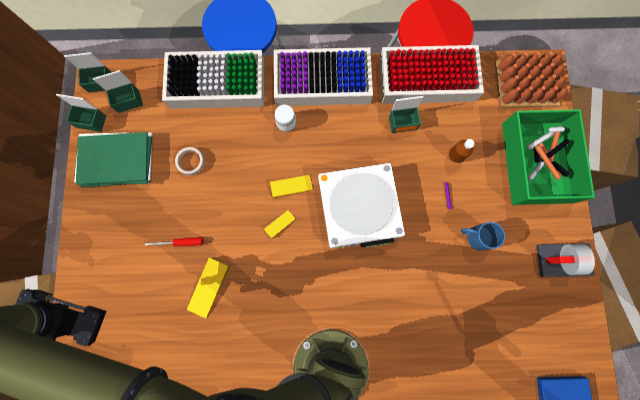

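View pics/side0.png

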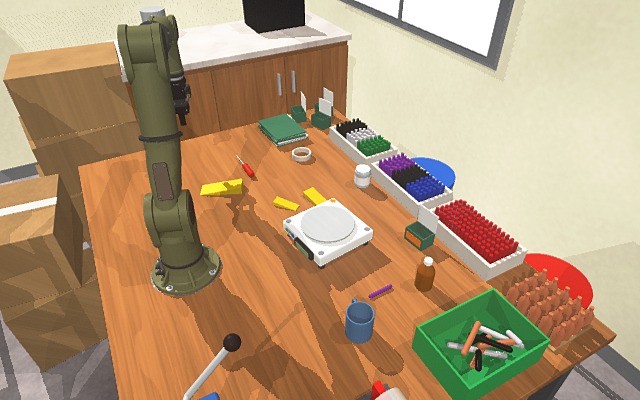

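The top view shows three yellow wedge-like pieces: (291,186), beside the orange dot at (323,178); a small one at (279,223); and a large one at (208,288). The middle-sized one should be (291,186). I'll check that by measuring and with a crop.

```bash
python3 - <<'E'
from h import *
z=np.load('top0.npz');im,d=z['im'],z['d']
hsv=cv2.cvtColor(im,cv2.COLOR_RGB2HSV)
def rep(m,name):
    n,l,st,c=cv2.connectedComponentsWithStats(m.astype(np.uint8))
    for k in range(1,n):
        if st[k,4]<40: continue
        P,u,v=pts('top',d,l==k)
        r=cv2.minAreaRect((P[:,:2]*1000).astype(np.float32))
        print(name,c[k].round(),st[k,4],'rect mm',np.round(r[0]),np.round(r[1]),round(r[2],1),'z',np.percentile(P[:,2],[2,50,98]).round(4))
        print(cv2.boxPoints(r).round(0).tolist())
rep((hsv[...,0]>=23)&(hsv[...,0]<=33)&(hsv[...,1]>170)&(hsv[...,2]>150),'yellow')
m=np.zeros(d.shape,bool);m[165:190,315:335]=1
o=m&(hsv[...,0]>=5)&(hsv[...,0]<=22)&(hsv[...,1]>150)&(hsv[...,2]>200)
P,u,v=pts('top',d,o);print('or',len(u),u.mean(),v.mean(),P.mean(0),P[:,2])
# scale top
P,u,v=pts('top',d); a=(P[:,2]>.06)&(P[:,2]<.1)&(u>310)&(u<415)&(v>155)&(v<255)&(hsv[v,u,1]<60)
Q=P[a];t=Q[(Q[:,2]<.08)];r=cv2.minAreaRect((t[:,:2]*1000).astype(np.float32));print('scale',r,np.median(t[:,2]))
A=np.c_[t[:,:2],np.ones(len(t))];print('plane',np.linalg.lstsq(A,t[:,2],rcond=None)[0])
print(cv2.boxPoints(r).tolist())
pl=Q[Q[:,2]>.082];print('platter',cv2.minEnclosingCircle((pl[:,:2]*1000).astype(np.float32)),pl[:,2].mean())
save('crop0.png',cv2.resize(im[150:320,180:420],None,fx=3.2,fy=3.2,interpolation=cv2.INTER_CUBIC))
E
```

```text
yellow [290. 186.] 615 rect mm [560. 113.] [ 50. 128.] 11.2 z [0.0021 0.0143 0.0257]
[[523.0, 171.0], [548.0, 45.0], [597.0, 55.0], [572.0, 180.0]]
yellow [279. 224.] 362 rect mm [437. 151.] [37. 98.] 39.4 z [0.001  0.0107 0.0202]
[[391.0, 177.0], [453.0, 102.0], [482.0, 126.0], [420.0, 201.0]]
yellow [207. 288.] 1194 rect mm [245. 372.] [ 66. 171.] 64.8 z [0.0036 0.0179 0.0325]
[[153.0, 379.0], [308.0, 306.0], [336.0, 365.0], [181.0, 438.0]]
or 29 323.7241379310345 177.58620689655172 [0.56691944 0.00715172 0.07517826] [0.07129278 0.07990857 0.07474721 0.07697536 0.07335278 0.07435366
 0.07641103 0.07810325 0.0755072  0.0738915  0.07422316 0.0778887
 0.07444577 0.07207171 0.0785852  0.07870326 0.07611838 0.07692364
 0.07525224 0.07836976 0.07375111 0.07649355 0.07151027 0.07024012
 0.07479943 0.07374795 0.07828488 0.0702384  0.07397877]
scale ((476.5880126953125, -103.38656616210938), (241.1175537109375, 228.93777465820312), 7.491219520568848) 0.07460576628380045
plane [ 0.00597307 -0.00058664  0.0714636 ]
[[342.1344299316406, -5.612443923950195], [371.9820251464844, -232.59620666503906], [611.0416259765625, -201.1606903076172], [581.1939697265625, 25.823074340820312]]
platter ((472.2421875, -119.63567352294922), 114.51373291015625) 0.08715974522972604
```

View pics/crop0.png

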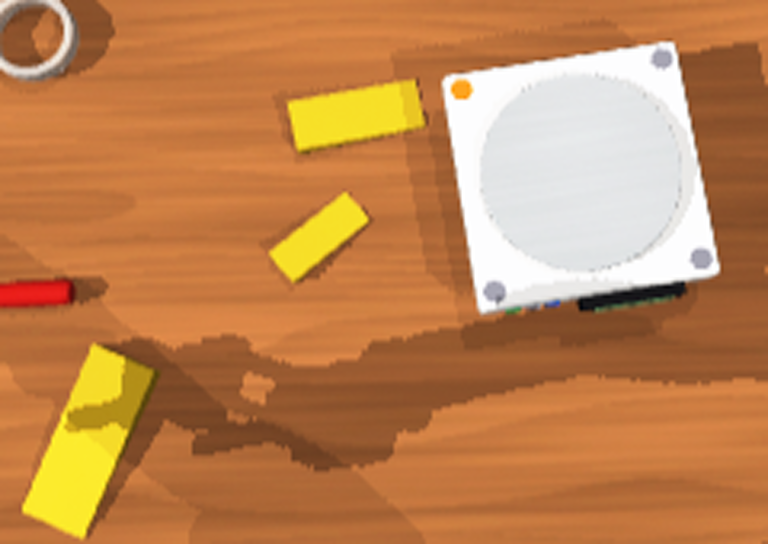

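```bash
python3 - <<'E'
from h import *
z=np.load('top0.npz');im,d=z['im'],z['d']
hsv=cv2.cvtColor(im,cv2.COLOR_RGB2HSV)
i=ctrl.camera_info('top');T=np.linalg.inv(np.array(i['extrinsics']))
def ray(u,v,h):
    r=T[:3,:3]@np.array([(u-i['cx'])/i['fx'],(v-i['cy'])/i['fy'],1]);s=(h-T[2,3])/r[2];return T[:3,3]+s*r
# grey markers
g=(hsv[...,1]>15)&(hsv[...,1]<110)&(hsv[...,0]>105)&(hsv[...,0]<135)&(hsv[...,2]>120)&(hsv[...,2]<200)
g[:160]=0;g[250:]=0;g[:,:315]=0;g[:,410:]=0
n,l,st,c=cv2.connectedComponentsWithStats(g.astype(np.uint8))
D=[]
for k in range(1,n):
    if st[k,4]>8: print(c[k],st[k,4],ray(*c[k],.075))
o=(hsv[...,0]>=5)&(hsv[...,0]<=22)&(hsv[...,1]>130)&(hsv[...,2]>215)
o[:165]=0;o[190:]=0;o[:,:316]=0;o[:,335:]=0
v,u=np.nonzero(o);print('or',u.mean(),v.mean(),ray(u.mean(),v.mean(),.075))
m=(hsv[...,0]>=23)&(hsv[...,0]<=33)&(hsv[...,1]>170)&(hsv[...,2]>150);m[:165]=0;m[205:]=0;m[:,:260]=0;m[:,315:]=0
P,u,v=pts('top',d,m)
A=np.c_[P[:,:2],np.ones(len(P))];k=np.linalg.lstsq(A,P[:,2],rcond=None)[0]
print('wedge plane',k,'downhill deg',np.degrees(np.arctan2(-k[1],-k[0])),'slope',np.hypot(k[0],k[1]))
print(cv2.minAreaRect((P[:,:2]*1000).astype(np.float32)))
# side cam too
z=np.load('side0.npz');im,d=z['im'],z['d'];hs=cv2.cvtColor(im,cv2.COLOR_RGB2HSV)
m=(hs[...,0]>=23)&(hs[...,0]<=33)&(hs[...,1]>170)&(hs[...,2]>150)
n,l,st,c=cv2.connectedComponentsWithStats(m.astype(np.uint8))
for k in range(1,n):
    if st[k,4]>40:
        P,_,_=pts('side',d,l==k);r=cv2.minAreaRect((P[:,:2]*1000).astype(np.float32));print(c[k],r,cv2.boxPoints(r).round().tolist())
E
```

```text
[386.5 168. ] 26 [ 0.59252552 -0.18750289  0.075     ]
[398.58064516 230.4516129 ] 31 [ 0.39838189 -0.21268609  0.075     ]
[334.15625 240.625  ] 32 [ 0.37293559 -0.01882227  0.075     ]
or 323.6875 177.46875 [0.56733663 0.0072539  0.075     ]
wedge plane [-0.00175113  0.16415863 -0.0034455 ] downhill deg -89.38883305507449 slope 0.16416797128667804
((559.8386840820312, 112.65571594238281), (49.604400634765625, 128.16847229003906), 11.188187599182129)
[222.15835141 187.5813449 ] ((242.01416015625, 366.2013854980469), (76.31542205810547, 171.2157745361328), 63.94517517089844) [[148.0, 370.0], [302.0, 294.0], [336.0, 363.0], [182.0, 438.0]]
[313.91469194 195.88625592] ((553.8529052734375, 129.50257873535156), (56.35984420776367, 92.69302368164062), 9.979385375976562) [[518.0, 170.0], [534.0, 79.0], [590.0, 89.0], [574.0, 180.0]]
[284.97340426 203.34574468] ((434.0108947753906, 147.70346069335938), (48.73918151855469, 97.29568481445312), 36.2199821472168) [[386.0, 173.0], [443.0, 94.0], [482.0, 123.0], [425.0, 201.0]]
```

The (291,186) piece measures about 128 x 50 mm; the others are about 98 x 37 and 171 x 66. So it is the middle-sized one, with its thin end towards the orange-dot foot. Next I'll work out the tool axes and the approach.

```bash
cat >> h.py <<'E'
from scipy.spatial.transform import Rotation as R
def tool():
    s=ctrl.get_state();return np.array(s['position']),R.from_rotvec(s['tool_rot']).as_matrix(),s
def plan(target,fx=None,fy=None):
    """target TCP world; desired tool z dir or y dir angle (deg, mod 180)"""
    p,M,s=tool()
    dp=M.T@(np.array(target)-p)/0.025
    ang=np.degrees(np.arctan2(M[1,1],M[0,1]))
    print('pos',p.round(4),'tool y deg',round(ang,2),'x axis',M[:,0].round(3),'z axis',M[:,2].round(3),'F',np.round(s['ft_force'],2),'grip',round(float(s['grip_width']),3),'t',round(s['time'],2))
    print('dp units now-axes',dp.round(2))
    if fy is not None:
        e=((fy-ang+90)%180)-90
        # yaw about tool x (pointing down): +yaw => world -angle
        print('yaw units (about tool x)',round(-e/6 if M[2,0]<0 else e/6,2),'world deg',round(e,2))
E
python3 - <<'E'
from h import *
plan([.545,.22,.2],fy=11.2)
z=np.load('top0.npz')
P,u,v=pts('top',z['d']);
for n,(a,b,c,dd) in dict(tin=(275,105,296,131),carton=(388,95,420,132),tape=(175,147,204,174)).items():
    s=(u>a)&(u<c)&(v>b)&(v<dd)&(P[:,2]>.015);print(n,P[s].min(0).round(3),P[s].max(0).round(3))
E
```

```text
pos [0.1974 0.6188 0.1989] tool y deg 72.31 x axis [-0.    -0.002 -1.   ] z axis [ 0.953 -0.304  0.   ] F [-1.31 -0.28 -0.  ] grip 0.997 t 0.1
dp units now-axes [ -0.02 -10.97  18.09]
yaw units (about tool x) 10.18 world deg -61.11
tin [0.745 0.095 0.016] [0.804 0.159 0.086]
carton [ 0.734 -0.308  0.015] [ 0.844 -0.213  0.136]
tape [0.606 0.397 0.015] [0.691 0.484 0.033]
```

Emit:
servo_tool([
  [0, -0.6, 1],
  [0, -0.6, 1],
  [0, -0.6, 1],
  [0, -0.6, 1],
  [0, -0.6, 1],
], yaw=[0, 0, 0, 0, 0], fingers=0.15)

```text
time: 0.6
position: [0.2944, 0.5086, 0.1995]
tool_rot: [0.242, 1.557, -0.243]
ft_force: [0.7, -0.3, -0.3]
grip_width: 0.629
```

Emit:
servo_tool([
  [0, -0.6, 1],
  [0, -0.6, 1],
  [0, -0.6, 1],
  [0, -0.6, 1],
  [0, -0.6, 1],
], yaw=[0, 0, 0, 0, 0])

```text
time: 1.1
position: [0.3907, 0.3992, 0.1996]
tool_rot: [0.242, 1.557, -0.243]
ft_force: [0.5, -0.1, 0.3]
grip_width: 0.197
```

```bash
python3 -c "
from h import *
plan([.545,.22,.2],fy=11.2)"
```

```text
pos [0.3907 0.3992 0.1996] tool y deg 72.31 x axis [-0. -0. -1.] z axis [ 0.953 -0.304 -0.   ] F [ 0.48 -0.09  0.26] grip 0.197 t 1.1
dp units now-axes [-0.02 -4.95  8.06]
yaw units (about tool x) 10.19 world deg -61.11
```

Emit:
servo_tool([
  [0, -0.6, 1],
  [0, -0.6, 1],
  [0, -0.6, 1],
  [0, -0.6, 1],
  [0, -0.6, 1],
], yaw=[0, 0, 0, 0, 0])

```text
time: 1.6
position: [0.4869, 0.2898, 0.1996]
tool_rot: [0.242, 1.558, -0.243]
ft_force: [-0.2, 1.2, -0.2]
grip_width: 0.15
```

Emit:
servo_tool([
  [0, -0.6, 1],
  [0, -0.6, 1],
  [0, -0.75, 1],
  [0, 0, 0],
  [0, 0, 0],
], yaw=[0, 0, 0, 1, 1])

```text
time: 2.1
position: [0.5436, 0.22, 0.1994]
tool_rot: [0.411, 1.532, -0.413]
ft_force: [-0.7, 0.8, 0.6]
grip_width: 0.152
```

Emit:
servo_tool([
  [0, 0, 0],
  [0, 0, 0],
  [0, 0, 0],
  [0, 0, 0],
  [0, 0, 0],
], yaw=[1, 1, 1, 1, 1])

```text
time: 2.6
position: [0.5428, 0.2216, 0.1995]
tool_rot: [0.814, 1.413, -0.815]
ft_force: [0.4, -0.1, 0.8]
grip_width: 0.148
```

Emit:
servo_tool([
  [0, 0, 0],
  [0, 0, 0],
  [0, 0, 0],
  [0, 0, 0],
  [0, 0, 0],
], yaw=[1, 1, 1, 0.2, 0])

```text
time: 3.1
position: [0.5429, 0.2216, 0.1996]
tool_rot: [1.063, 1.296, -1.064]
ft_force: [-0.9, -0.0, 0.4]
grip_width: 0.149
```

```bash
python3 -c "
from h import *
plan([.543,.205,.008],fy=11.2)
im,d=ctrl.get_image('top');save('top1.png',im);im,d=ctrl.get_image('side');save('side1.png',im)"
```

```text
pos [0.5429 0.2216 0.1996] tool y deg 11.21 x axis [-0.001 -0.    -1.   ] z axis [ 0.194 -0.981  0.   ] F [-0.88 -0.04  0.43] grip 0.149 t 3.1
dp units now-axes [ 7.67 -0.12  0.65]
yaw units (about tool x) 0.0 world deg -0.01
```

View pics/top1.png

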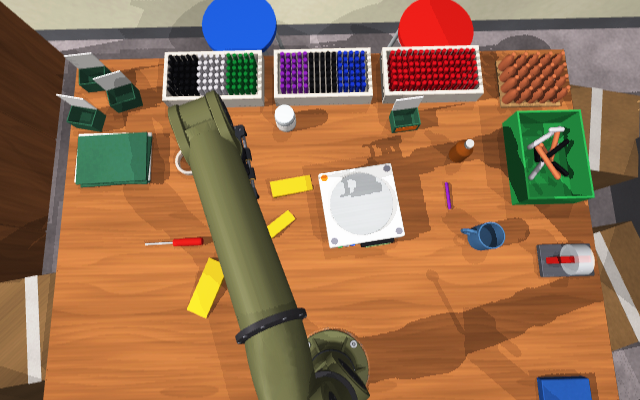

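View pics/side1.png

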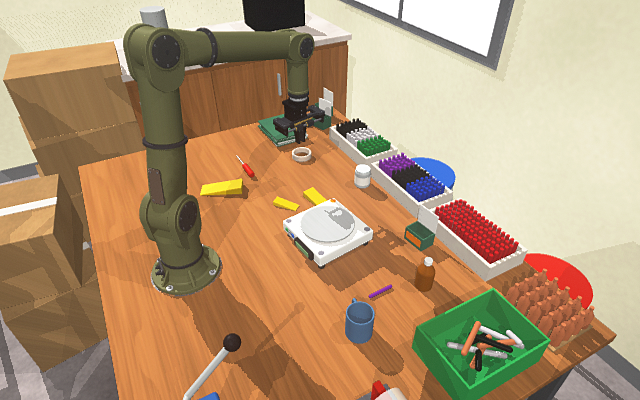

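The arm is above and behind the wedge at pixel ~(291,186) in the top view, and nothing has been disturbed. I'll descend next.

Emit:
servo_tool([
  [1, 0, 0],
  [1, 0, 0],
  [1, 0, 0],
  [1, 0, 0],
  [1, 0, 0],
], yaw=[0, 0, 0, 0, 0])

```text
time: 3.7
position: [0.5431, 0.2217, 0.0741]
tool_rot: [1.064, 1.295, -1.064]
ft_force: [0.3, -0.4, -0.1]
grip_width: 0.146
```

Emit:
servo_tool([
  [1, 0, 0],
  [1, 0, 0],
  [0.5, 0, 0],
  [0.1, 0, 0],
  [0, 0, 0],
], yaw=[0, 0, 0, 0, 0])

```text
time: 4.2
position: [0.5435, 0.2218, 0.0103]
tool_rot: [1.065, 1.295, -1.065]
ft_force: [-0.1, 0.7, 0.9]
grip_width: 0.152
```

```bash
python3 -c "
from h import *
plan([.5455,.186,.008],fy=11.2)
im,d=ctrl.get_image('side');save('side2.png',cv2.resize(im[120:280,220:420],None,fx=3.5,fy=3.5))"
```

```text
pos [0.5435 0.2218 0.0103] tool y deg 11.12 x axis [ 0.  0. -1.] z axis [ 0.193 -0.981 -0.   ] F [-0.09  0.72  0.86] grip 0.152 t 4.2
dp units now-axes [ 0.09 -0.2   1.42]
yaw units (about tool x) -0.01 world deg 0.08
```

View pics/side2.png

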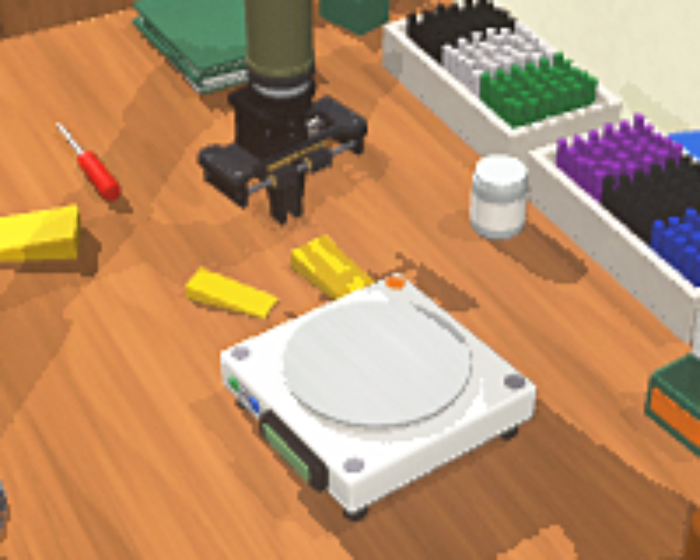

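Emit:
servo_tool([
  [0, -0.2, 0.4],
  [0, 0, 0.4],
  [0, 0, 0.3],
  [0, 0, 0.2],
  [0, 0, 0],
], yaw=[0, 0, 0, 0, 0])

```text
time: 4.75
position: [0.545, 0.1874, 0.0103]
tool_rot: [1.067, 1.293, -1.066]
ft_force: [0.0, 0.0, 0.1]
grip_width: 0.148
```

Emit:
servo_tool([
  [0, -0.02, 0.3],
  [0, -0.03, 0.4],
  [0, -0.03, 0.4],
  [0, -0.03, 0.4],
  [0, -0.03, 0.4],
], yaw=[0.1, 0.15, 0.15, 0.15, 0.1])

```text
time: 5.25
position: [0.5489, 0.1402, 0.01]
tool_rot: [1.117, 1.265, -1.117]
ft_force: [0.4, -0.4, 0.1]
grip_width: 0.147
```

```bash
cat >> h.py <<'E'
def look(tag,c=(480,400)):
    im,d=ctrl.get_image('top');np.savez('cur_top.npz',im=im,d=d)
    a=im[140:240,260:420]
    im2,d2=ctrl.get_image('side');np.savez('cur_side.npz',im=im2,d=d2)
    b=im2[160:280,250:410]
    A=cv2.resize(a,(800,500),interpolation=cv2.INTER_CUBIC);save('t'+tag+'.png',A)
    B=cv2.resize(b,(800,600),interpolation=cv2.INTER_CUBIC);save('s'+tag+'.png',B)
    hsv=cv2.cvtColor(im,cv2.COLOR_RGB2HSV)
    i=ctrl.camera_info('top');T=np.linalg.inv(np.array(i['extrinsics']))
    def ray(u,v,h):
        r=T[:3,:3]@np.array([(u-i['cx'])/i['fx'],(v-i['cy'])/i['fy'],1]);s=(h-T[2,3])/r[2];return T[:3,3]+s*r
    g=(hsv[...,1]>15)&(hsv[...,1]<110)&(hsv[...,0]>105)&(hsv[...,0]<135)&(hsv[...,2]>120)&(hsv[...,2]<200)
    g[:160]=0;g[250:]=0;g[:,:315]=0;g[:,410:]=0
    n,l,st,c=cv2.connectedComponentsWithStats(g.astype(np.uint8))
    for k in range(1,n):
        if st[k,4]>8: print('grey',c[k].round(1),st[k,4],ray(*c[k],.075).round(4))
    o=(hsv[...,0]>=5)&(hsv[...,0]<=22)&(hsv[...,1]>130)&(hsv[...,2]>215)
    o[:165]=0;o[190:]=0;o[:,:316]=0;o[:,335:]=0
    v,u=np.nonzero(o)
    if len(u):print('or',len(u),u.mean().round(1),v.mean().round(1),ray(u.mean(),v.mean(),.075).round(4))
    m=(hsv[...,0]>=23)&(hsv[...,0]<=33)&(hsv[...,1]>170)&(hsv[...,2]>100);m[:165]=0;m[210:]=0;m[:,:260]=0;m[:,330:]=0
    P,u,v=pts('top',d,m)
    if len(P):
        P=P[(P[:,2]<.03)];r=cv2.minAreaRect((P[:,:2]*1000).astype(np.float32));print('wedge top',np.round(r[0]),np.round(r[1]),round(r[2],1),cv2.boxPoints(r).round().tolist())
    hs=cv2.cvtColor(im2,cv2.COLOR_RGB2HSV)
    m=(hs[...,0]>=23)&(hs[...,0]<=33)&(hs[...,1]>170)&(hs[...,2]>100)
    n,l,st,c=cv2.connectedComponentsWithStats(m.astype(np.uint8))
    for k in range(1,n):
        if st[k,4]>40:
            P,_,_=pts('side',d2,l==k)
            if P[:,0].mean()>.5:
                r=cv2.minAreaRect((P[:,:2]*1000).astype(np.float32));print('wedge side',np.round(r[0]),np.round(r[1]),round(r[2],1),cv2.boxPoints(r).round().tolist())
E
python3 -c "
from h import *
plan([.553,.0924,.01],fy=7.5)
look('3')
"
```

```text
pos [0.5489 0.1402 0.01  ] tool y deg 7.12 x axis [ 0. -0. -1.] z axis [ 0.124 -0.992  0.   ] F [ 0.37 -0.43  0.13] grip 0.147 t 5.25
dp units now-axes [-0.   -0.07  1.92]
yaw units (about tool x) -0.06 world deg 0.38
grey [386.5 168. ] 26 [ 0.5925 -0.1875  0.075 ]
grey [398.6 230.4] 30 [ 0.3986 -0.2129  0.075 ]
grey [334.2 240.8] 28 [ 0.3725 -0.0189  0.075 ]
or 35 323.8 177.6 [0.567 0.007 0.075]
wedge top [567.  81.] [50. 64.] 13.3 [[535.0, 106.0], [550.0, 44.0], [599.0, 56.0], [584.0, 118.0]]
wedge side [553. 129.] [53. 93.] 14.0 [[516.0, 168.0], [539.0, 77.0], [590.0, 90.0], [568.0, 181.0]]
```

View pics/t3.png

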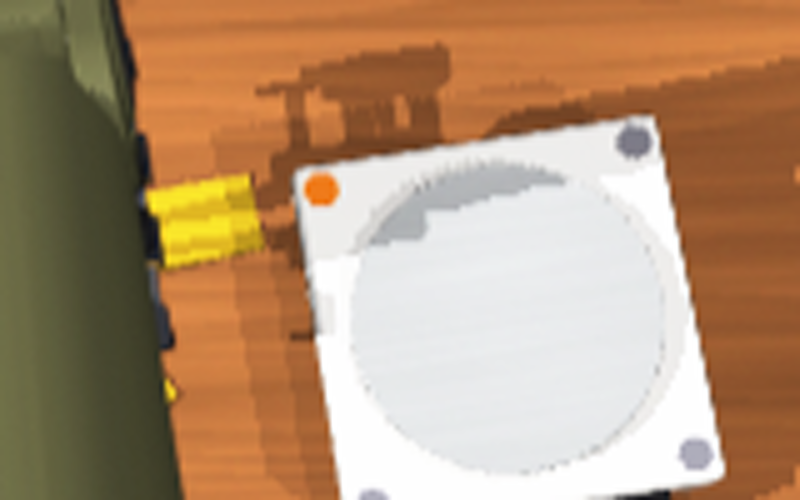

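View pics/s3.png

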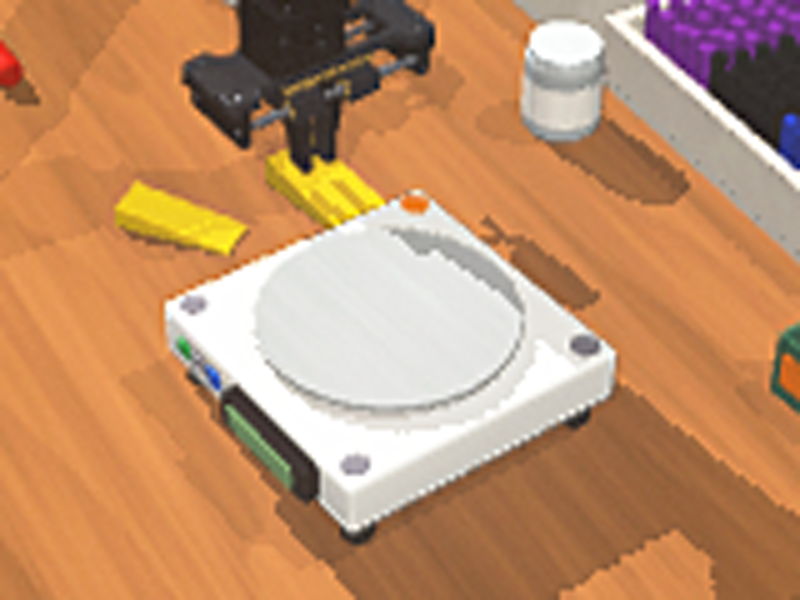

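The wedge does not seem to have moved: its top-view corners are still near (548,45). The fingertips appear over it in the side crop, at ~(320,165). I'll check the actual fingertip position by depth before moving again.

```bash
python3 - <<'E'
from h import *
p,M,s=tool();print(p,proj('side',p),proj('top',p))
z=np.load('cur_side.npz');im,d=z['im'],z['d']
P,u,v=pts('side',d)
dark=im[v,u].max(1)<70
a=dark&(u>295)&(u<335)&(v>170)&(v<200)
Q=P[a];o=np.argsort(Q[:,2])[:12]
for k in o: print(u[a][k],v[a][k],Q[k].round(4))
# points on yellow wedge
hs=cv2.cvtColor(im,cv2.COLOR_RGB2HSV)[v,u]
y=(hs[:,0]>=23)&(hs[:,0]<=33)&(hs[:,1]>170)&(u>300)&(u<330)&(v>185)
Q=P[y&(P[:,0]>.5)]
k=Q[:,1]>.12;print('wedge y range',Q[:,1].min(),Q[:,1].max(),'zmed at y>.16',np.median(Q[Q[:,1]>.16,2]))
i=z['im'];save('s3b.png',cv2.resize(im[150:215,280:345],(780,585),interpolation=cv2.INTER_NEAREST) if 0 else cv2.resize(im[155:211,280:350],(700,560),interpolation=cv2.INTER_CUBIC))
E
```

```text
[0.54906703 0.13889574 0.0100054 ] (np.float64(312.20796252377914), np.float64(195.72477298290585), np.float64(1.7361006800964796)) (np.float64(282.94488567808895), np.float64(188.87103470496987), np.float64(1.256224562169956))
312 190 [0.5592 0.1598 0.0215]
314 191 [0.5557 0.1353 0.0339]
313 190 [0.5544 0.1414 0.0354]
311 193 [0.5382 0.1274 0.0356]
316 191 [0.5615 0.1289 0.0361]
312 189 [0.5529 0.147  0.0372]
308 191 [0.5316 0.1405 0.0392]
311 192 [0.5381 0.1271 0.0409]
315 191 [0.5548 0.1248 0.0412]
309 192 [0.5309 0.1304 0.0413]
316 190 [0.5614 0.1286 0.0413]
313 189 [0.5534 0.1393 0.0421]
wedge y range 0.08395984007797819 0.17072150100719985 zmed at y>.16 0.021361742149222263
```

View pics/s3b.png

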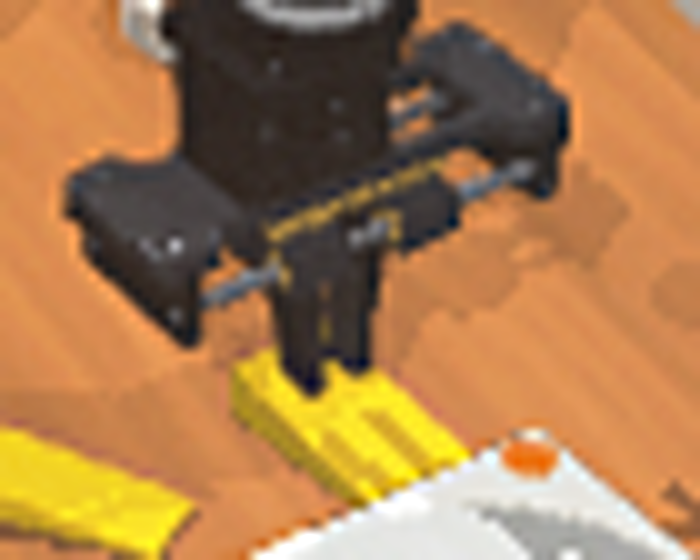

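```bash
python3 - <<'E'
from h import *
for zz in (.01,.02,.03,.04):
    for s in(-14,14):
        print(zz,s,np.round(proj('side',[.5435+s*.001*.981,.2218+s*.001*.193,zz])[:2],1), 'now',np.round(proj('side',[.549+s*.001*.99,.139+s*.001*.13,zz])[:2],1))
E
```

```text
0.01 -14 [299.2 186.7] now [309.3 197. ]
0.01 14 [304.5 184.1] now [315.  194.5]
0.02 -14 [299.1 184.7] now [309.3 195. ]
0.02 14 [304.4 182.2] now [315.  192.5]
0.03 -14 [299.  182.8] now [309.2 193. ]
0.03 14 [304.4 180.2] now [314.9 190.5]
0.04 -14 [298.9 180.8] now [309.2 191. ]
0.04 14 [304.3 178.3] now [314.9 188.5]
```

The depth and projection checks both put the fingertips well above the reported TCP height, at least 24 mm, so they passed over the wedge. I'll back off and touch down gently behind it to find the true tip height.

Emit:
servo_tool([
  [-0.6, 0, 0],
  [-0.4, 0, -0.5],
  [0, 0, -1],
  [0, 0, -1],
  [0, 0, -0.6],
], yaw=[0, 0, 0, -0.3, -0.35])

```text
time: 5.85
position: [0.5378, 0.2231, 0.0357]
tool_rot: [1.061, 1.299, -1.058]
ft_force: [-0.8, 0.2, -0.0]
grip_width: 0.15
```

Emit:
servo_tool([
  [0, 0, 0],
  [0.5, 0, 0],
  [0.5, 0, 0],
  [0, 0, 0],
  [0, 0, 0],
], yaw=[0, 0, 0, 0, 0])

```text
time: 6.35
position: [0.5382, 0.2168, 0.0089]
tool_rot: [1.065, 1.294, -1.068]
ft_force: [0.6, 0.6, 0.8]
grip_width: 0.151
```

```bash
python3 -c "
from h import *
plan([.5455,.186,.01],fy=11.2)
look('4')
im=np.load('cur_side.npz')['im'];save('s4b.png',cv2.resize(im[155:211,270:340],(700,560),interpolation=cv2.INTER_CUBIC))
"
```

```text
pos [0.5382 0.2168 0.0089] tool y deg 11.01 x axis [-0.002 -0.001 -1.   ] z axis [ 0.191 -0.982  0.001] F [0.61 0.6  0.76] grip 0.151 t 6.35
dp units now-axes [-0.04  0.05  1.26]
yaw units (about tool x) -0.03 world deg 0.19
grey [386.5 168. ] 26 [ 0.5925 -0.1875  0.075 ]
grey [398.6 230.4] 30 [ 0.3986 -0.2129  0.075 ]
grey [334.2 240.8] 28 [ 0.3725 -0.0189  0.075 ]
or 35 323.8 177.6 [0.567 0.007 0.075]
wedge top [560. 113.] [ 51. 128.] 11.5 [[523.0, 171.0], [548.0, 45.0], [598.0, 56.0], [572.0, 181.0]]
wedge side [553. 128.] [53. 94.] 12.5 [[517.0, 168.0], [537.0, 76.0], [589.0, 88.0], [568.0, 180.0]]
```

View pics/s4b.png

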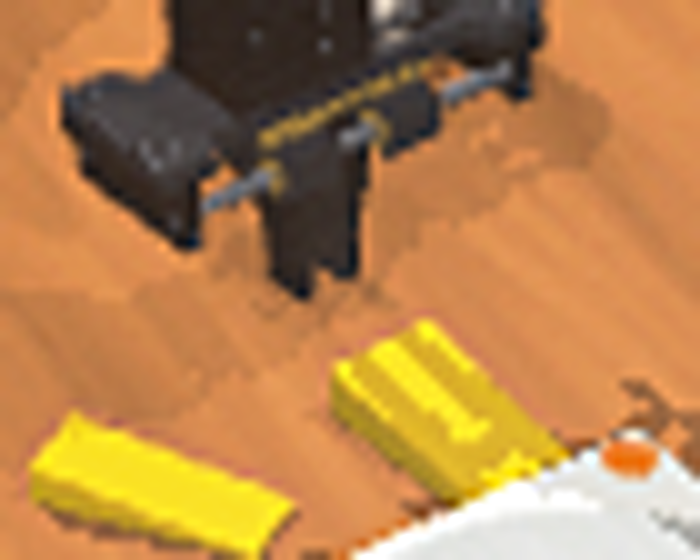

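Emit:
servo_tool([
  [0.06, 0, 0],
  [0.06, 0, 0],
  [0.06, 0, 0],
  [0.06, 0, 0],
  [0.06, 0, 0],
], yaw=[0, 0, 0, 0, 0])

```text
time: 6.95
position: [0.5386, 0.2183, 0.0024]
tool_rot: [1.065, 1.295, -1.065]
ft_force: [0.5, 0.2, 1.3]
grip_width: 0.154
```

Emit:
servo_tool([
  [0.04, 0, 0],
  [0.04, 0, 0],
  [0.04, 0, 0],
  [0, 0, 0],
  [0, 0, 0],
], yaw=[0, 0, 0, 0, 0])

```text
time: 7.45
position: [0.5386, 0.2183, -0.0005]
tool_rot: [1.065, 1.295, -1.065]
ft_force: [0.6, 0.3, -0.6]
grip_width: 0.153
```

Emit:
servo_tool([
  [0.06, 0, 0],
  [0.06, 0, 0],
  [0.06, 0, 0],
  [0.04, 0, 0],
  [0, 0, 0],
], yaw=[0, 0, 0, 0, 0])

```text
time: 7.95
position: [0.5385, 0.2182, -0.0063]
tool_rot: [1.065, 1.295, -1.065]
ft_force: [-0.4, 0.0, 1.1]
grip_width: 0.152
```

Emit:
servo_tool([
  [0.06, 0, 0],
  [0.06, 0, 0],
  [0.04, 0, 0],
  [0.04, 0, 0],
  [0, 0, 0],
], yaw=[0, 0, 0, 0, 0])

```text
time: 8.45
position: [0.5385, 0.2182, -0.0112]
tool_rot: [1.065, 1.295, -1.065]
ft_force: [1.4, -0.3, 0.4]
grip_width: 0.148
```

```bash
python3 - <<'E'
from h import *
plan([.5455,.186,.01],fy=11.2)
im,d=ctrl.get_image('side');np.savez('cur_side.npz',im=im,d=d)
save('s5b.png',cv2.resize(im[155:211,270:340],(700,560),interpolation=cv2.INTER_CUBIC))
P,u,v=pts('side',d);dark=im[v,u].max(1)<70
a=dark&(u>290)&(u<312)&(v>165)&(v<200);Q=P[a];o=np.argsort(Q[:,2])[:10]
for k in o: print(u[a][k],v[a][k],Q[k].round(4))
E
```

```text
pos [ 0.5385  0.2182 -0.0112] tool y deg 11.11 x axis [-0. -0. -1.] z axis [ 0.193 -0.981  0.   ] F [ 1.38 -0.26  0.41] grip 0.148 t 8.45
dp units now-axes [-0.85  0.03  1.32]
yaw units (about tool x) -0.02 world deg 0.09
301 184 [0.5442 0.2311 0.011 ]
304 186 [0.5473 0.2091 0.0139]
297 186 [0.5218 0.223  0.0139]
305 185 [0.5538 0.2128 0.0143]
300 187 [0.5286 0.2085 0.0157]
298 187 [0.5213 0.2124 0.0158]
304 185 [0.5492 0.2128 0.0159]
300 188 [0.5252 0.2015 0.0164]
303 185 [0.5447 0.2129 0.0175]
299 187 [0.5235 0.2073 0.0184]
```

View pics/s5b.png

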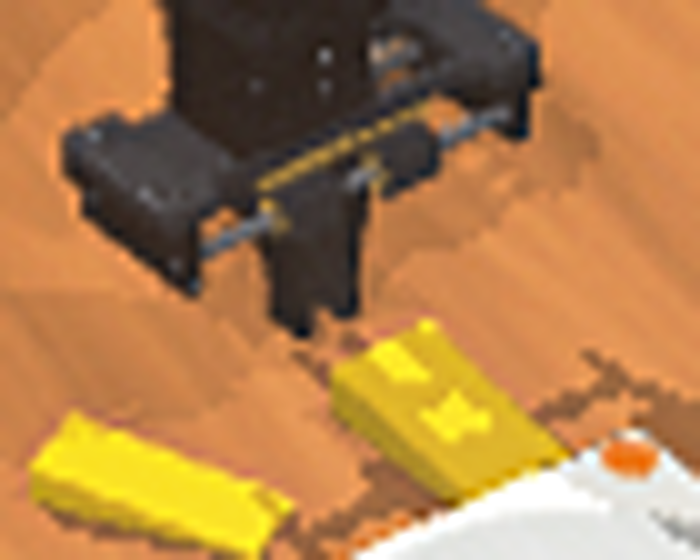

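The fingertips are still about 11 mm above the table with the TCP reading -11 mm, so the reading is about 22-25 mm low. I'll check how high the gripper body really is before deciding the push height, since it has to clear the 75 mm housing.

```bash
python3 - <<'E'
from h import *
z=np.load('cur_side.npz');im,d=z['im'],z['d']
P,u,v=pts('side',d);dark=im[v,u].max(1)<90
a=dark&(P[:,1]>.15)&(P[:,1]<.3)&(P[:,0]>.4)&(P[:,0]<.7)&(P[:,2]>.005)&(P[:,2]<.2)
Q=P[a]
c=np.array([.5385,.2182]);ty=np.array([.981,.193]);tz=np.array([.193,-.981])
L=(Q[:,:2]-c)@ty;F=(Q[:,:2]-c)@tz
for lo in range(-110,120,10):
    s=(L*1000>=lo)&(L*1000<lo+10)
    if s.sum()>3: print(lo,s.sum(),'z min/5%',Q[s,2].min().round(3),np.percentile(Q[s,2],5).round(3),'fwd 50/95%',np.percentile(F[s],[50,95]).round(3))
for h in range(0,140,10):
    s=(Q[:,2]*1000>=h)&(Q[:,2]*1000<h+10)
    if s.sum()>3: print('h',h,s.sum(),'L',np.percentile(L[s],[3,97]).round(3),'F',np.percentile(F[s],[5,50,95]).round(3))
E
```

```text
-100 58 z min/5% 0.088 0.091 fwd 50/95% [0.012 0.038]
-90 60 z min/5% 0.082 0.084 fwd 50/95% [0.006 0.038]
-80 27 z min/5% 0.09 0.1 fwd 50/95% [0.013 0.035]
-70 21 z min/5% 0.12 0.121 fwd 50/95% [0.    0.022]
-60 90 z min/5% 0.115 0.12 fwd 50/95% [0.007 0.03 ]
-50 87 z min/5% 0.085 0.094 fwd 50/95% [0.016 0.037]
-40 81 z min/5% 0.077 0.087 fwd 50/95% [0.021 0.038]
-30 71 z min/5% 0.03 0.048 fwd 50/95% [0.024 0.038]
-20 73 z min/5% 0.014 0.016 fwd 50/95% [0.022 0.036]
-10 40 z min/5% 0.031 0.095 fwd 50/95% [0.026 0.04 ]
0 71 z min/5% 0.011 0.016 fwd 50/95% [0.015 0.037]
10 52 z min/5% 0.014 0.03 fwd 50/95% [0.023 0.038]
20 22 z min/5% 0.058 0.087 fwd 50/95% [0.03 0.04]
30 13 z min/5% 0.09 0.093 fwd 50/95% [0.03  0.037]
40 10 z min/5% 0.096 0.106 fwd 50/95% [0.024 0.031]
50 9 z min/5% 0.098 0.104 fwd 50/95% [0.024 0.03 ]
60 36 z min/5% 0.092 0.095 fwd 50/95% [-0.001  0.035]
70 57 z min/5% 0.081 0.085 fwd 50/95% [0.008 0.036]
80 36 z min/5% 0.085 0.087 fwd 50/95% [0.024 0.039]
h 10 18 L [-0.018  0.012] F [-0.008  0.007  0.014]
h 20 13 L [-0.018  0.012] F [-0.007  0.001  0.013]
h 30 18 L [-0.021  0.011] F [-0.005  0.009  0.016]
h 40 19 L [-0.021  0.013] F [-0.007  0.006  0.014]
h 50 12 L [-0.02   0.018] F [0.002 0.011 0.014]
h 60 10 L [-0.024  0.019] F [0.001 0.011 0.015]
h 70 4 L [-0.031  0.016] F [-0.01   0.002  0.009]
h 80 49 L [-0.09   0.081] F [-0.028  0.013  0.038]
h 90 74 L [-0.091  0.08 ] F [-0.025  0.029  0.039]
h 100 54 L [-0.094  0.084] F [-0.014  0.033  0.04 ]
h 110 93 L [-0.098  0.086] F [-0.02   0.024  0.038]
h 120 227 L [-0.096  0.087] F [-0.024  0.012  0.033]
h 130 47 L [-0.053  0.011] F [-0.007  0.021  0.026]
```

The body bottom sits about 70 mm above the tips, as specified, so only the height reading is off. I'll lower to a true tip height of ~7 mm and push.

Emit:
servo_tool([
  [0.06, 0, 0],
  [0.06, 0, 0],
  [0.06, 0.1, 0.3],
  [0, 0, 0.4],
  [0, 0, 0.3],
], yaw=[0, 0, 0, 0, 0])

```text
time: 9.0
position: [0.5463, 0.1924, -0.0156]
tool_rot: [1.066, 1.294, -1.066]
ft_force: [0.6, -0.7, 0.2]
grip_width: 0.15
```

Emit:
servo_tool([
  [0, -0.02, 0.3],
  [0, -0.02, 0.3],
  [0, -0.02, 0.3],
  [0, -0.02, 0.2],
  [0, 0, 0],
], yaw=[0.1, 0.1, 0.1, 0.1, 0])

```text
time: 9.5
position: [0.549, 0.1656, -0.0155]
tool_rot: [1.097, 1.276, -1.098]
ft_force: [0.3, -0.7, -0.4]
grip_width: 0.149
```

```bash
python3 -c "
from h import *
plan([.553,.0924,-.016],fy=7.5)
look('6')
"
```

```text
pos [ 0.549   0.1656 -0.0155] tool y deg 8.61 x axis [ 0. -0. -1.] z axis [ 0.15  -0.989  0.   ] F [ 0.25 -0.74 -0.38] grip 0.149 t 9.5
dp units now-axes [ 0.02 -0.28  2.92]
yaw units (about tool x) 0.19 world deg -1.11
grey [386.5 168. ] 26 [ 0.5925 -0.1875  0.075 ]
grey [398.6 230.4] 30 [ 0.3986 -0.2129  0.075 ]
grey [334.2 240.8] 28 [ 0.3725 -0.0189  0.075 ]
or 35 323.8 177.6 [0.567 0.007 0.075]
wedge top [559.  83.] [ 47. 111.] 8.9 [[527.0, 134.0], [544.0, 25.0], [590.0, 32.0], [573.0, 142.0]]
wedge side [552. 116.] [56. 73.] 6.9 [[520.0, 149.0], [529.0, 76.0], [584.0, 83.0], [575.0, 155.0]]
```

View pics/s6.png

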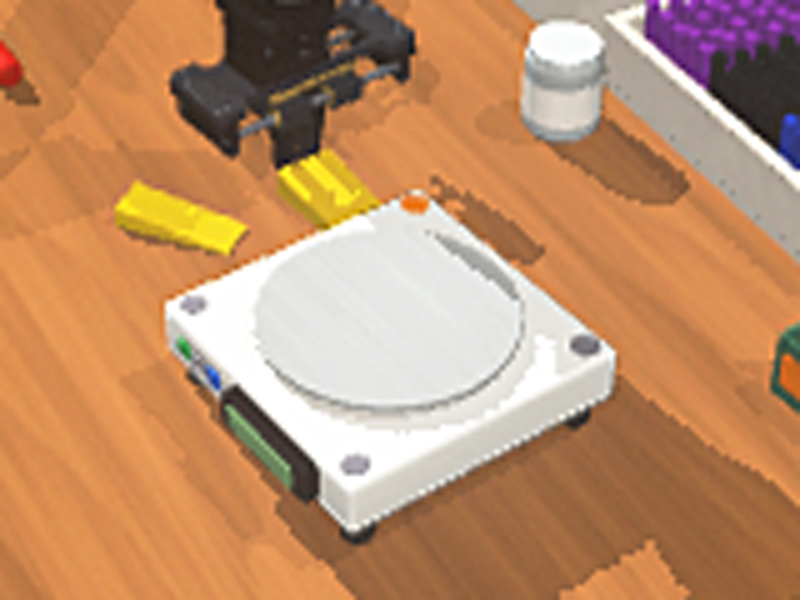

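The wedge now moves with the fingers. Its tip is at about (567,28) mm world and its yaw is ~8.7°. I'll keep pushing and watch the force.

Emit:
servo_tool([
  [0, -0.03, 0.3],
  [0, -0.03, 0.4],
  [0, -0.03, 0.4],
  [0, -0.02, 0.4],
  [0, -0.02, 0.3],
], yaw=[0.05, 0.05, 0.05, 0.05, 0])

```text
time: 10.1
position: [0.5521, 0.1201, -0.0155]
tool_rot: [1.113, 1.267, -1.113]
ft_force: [0.8, 0.7, 0.5]
grip_width: 0.152
```

Emit:
servo_tool([
  [0, -0.02, 0.2],
  [0, -0.02, 0.2],
  [0, 0, 0.15],
  [0, 0, 0.1],
  [0, 0, 0],
], yaw=[0, 0, 0, 0, 0])

```text
time: 10.6
position: [0.5532, 0.1051, -0.0155]
tool_rot: [1.112, 1.268, -1.112]
ft_force: [0.5, -0.7, 0.3]
grip_width: 0.146
```

```bash
python3 -c "
from h import *
plan([.556,.0916,-.016],fy=7.5)
look('7')
"
```

```text
pos [ 0.5532  0.1051 -0.0155] tool y deg 7.49 x axis [ 0. -0. -1.] z axis [ 0.13  -0.991  0.   ] F [ 0.51 -0.69  0.3 ] grip 0.146 t 10.6
dp units now-axes [0.02 0.04 0.55]
yaw units (about tool x) -0.0 world deg 0.01
grey [386.5 168. ] 26 [ 0.5925 -0.1875  0.075 ]
grey [398.6 230.4] 30 [ 0.3986 -0.2129  0.075 ]
grey [334.2 240.8] 28 [ 0.3725 -0.0189  0.075 ]
or 35 323.8 177.6 [0.567 0.007 0.075]
wedge top [557.  49.] [47. 52.] 5.7 [[531.0, 72.0], [536.0, 21.0], [584.0, 26.0], [578.0, 77.0]]
```

View pics/t7.png

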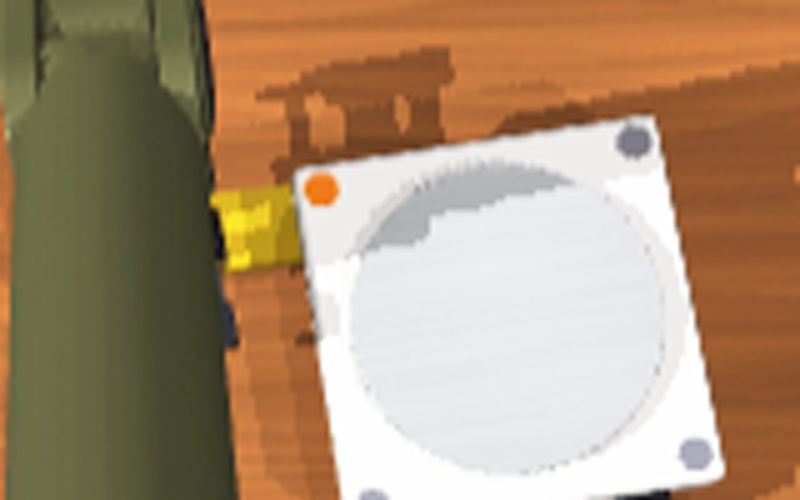

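The wedge is under the housing edge, centred on the foot to within a few mm, with about 13 mm to go. I'll take small steps now.

Emit:
servo_tool([
  [0, 0, 0.08],
  [0, 0, 0.08],
  [0, 0, 0.08],
  [0, 0, 0.06],
  [0, 0, 0],
], yaw=[0, 0, 0, 0, 0])

```text
time: 11.2
position: [0.5541, 0.0977, -0.0155]
tool_rot: [1.112, 1.268, -1.113]
ft_force: [-0.1, -1.3, 0.1]
grip_width: 0.153
```

Emit:
servo_tool([
  [0, 0, 0.04],
  [0, 0, 0.04],
  [0, 0, 0.04],
  [0, 0, 0],
  [0, 0, 0],
], yaw=[0, 0, 0, 0, 0])

```text
time: 11.7
position: [0.5544, 0.0958, -0.0155]
tool_rot: [1.112, 1.269, -1.111]
ft_force: [-0.2, 2.6, 0.0]
grip_width: 0.157
```

Emit:
servo_tool([
  [0, 0, 0.03],
  [0, 0, 0.03],
  [0, 0, 0.03],
  [0, 0, 0],
  [0, 0, 0],
], yaw=[0, 0, 0, 0, 0])

```text
time: 12.2
position: [0.5546, 0.0942, -0.0155]
tool_rot: [1.113, 1.27, -1.111]
ft_force: [-0.2, 6.4, 0.0]
grip_width: 0.154
```

```bash
python3 -c "
from h import *
plan([.556,.0916,-.016],fy=7.5)
look('8')
"
```

```text
pos [ 0.5546  0.0942 -0.0155] tool y deg 7.55 x axis [-0.     0.001 -1.   ] z axis [ 0.131 -0.991 -0.001] F [-0.2   6.38  0.01] grip 0.154 t 12.2
dp units now-axes [0.02 0.04 0.11]
yaw units (about tool x) 0.01 world deg -0.05
grey [386.5 168. ] 26 [ 0.5925 -0.1875  0.075 ]
grey [398.8 230.5] 28 [ 0.3982 -0.2133  0.075 ]
grey [334.2 240.8] 28 [ 0.3725 -0.0189  0.075 ]
or 35 323.8 177.6 [0.567 0.007 0.075]
wedge top [559.  41.] [48. 35.] 7.4 [[533.0, 55.0], [538.0, 20.0], [585.0, 26.0], [581.0, 61.0]]
```

View pics/t8.png

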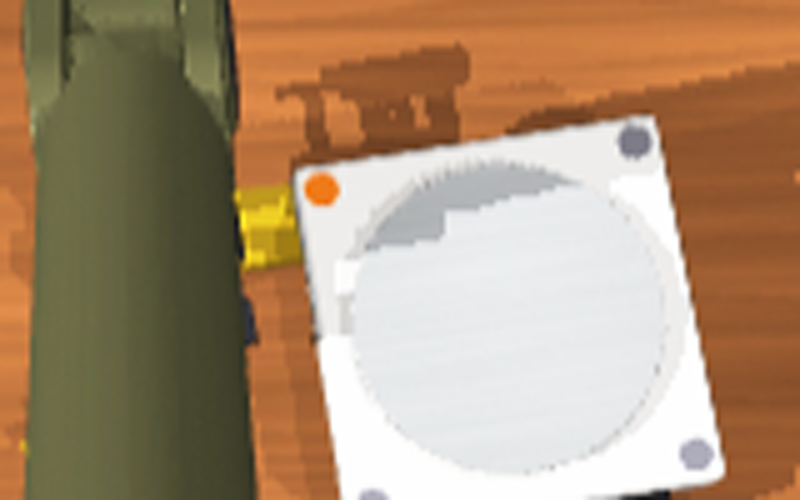

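View pics/s8.png

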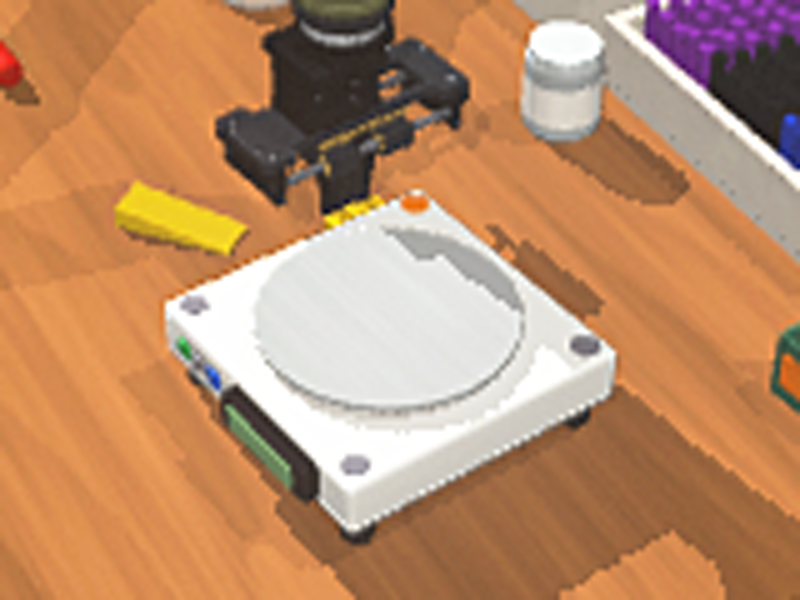

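Resistance is 6.4 N, the wedge geometry puts the foot ~17 mm ahead of its origin, and the scale is unmoved. I'll give one more slight nudge, then back off.

Emit:
servo_tool([
  [0, 0, 0.02],
  [0, 0, 0.01],
  [0, 0, 0],
  [0, 0, 0],
  [0, 0, 0],
], yaw=[0, 0, 0, 0, 0])

```text
time: 12.8
position: [0.5547, 0.094, -0.0155]
tool_rot: [1.113, 1.27, -1.11]
ft_force: [-1.5, 6.0, -0.4]
grip_width: 0.149
```

Emit:
servo_tool([
  [0, 0, -0.3],
  [0, 0, -0.5],
  [0, 0, -0.4],
  [-0.5, 0, 0],
  [-1, 0, 0],
], yaw=[0, 0, 0, 0, 0])

```text
time: 13.3
position: [0.5492, 0.1216, 0.0212]
tool_rot: [1.108, 1.27, -1.115]
ft_force: [0.1, -0.4, 0.5]
grip_width: 0.149
```

Emit:
servo_tool([
  [-1, 0, 0],
  [-1, 0, 0],
  [-1, 0, 0],
  [-0.7, 0, 0],
  [0, 0, 0],
], yaw=[0, 0, 0, 0, 0], fingers=0)

```text
time: 13.8
position: [0.5534, 0.1219, 0.1183]
tool_rot: [1.117, 1.265, -1.107]
ft_force: [-0.4, -0.0, -0.1]
grip_width: 0.006
```

```bash
python3 -c "
from h import *
plan([.568,.007,.11],fy=7.5)
look('9')
"
```

```text
pos [0.5534 0.1219 0.1183] tool y deg 7.48 x axis [ 0.006  0.002 -1.   ] z axis [ 0.13  -0.991 -0.001] F [-0.41 -0.05 -0.08] grip 0.006 t 13.8
dp units now-axes [ 0.33 -0.02  4.63]
yaw units (about tool x) -0.0 world deg 0.02
grey [386.5 168. ] 26 [ 0.5925 -0.1875  0.075 ]
grey [398.8 230.5] 28 [ 0.3982 -0.2133  0.075 ]
grey [334.2 240.8] 28 [ 0.3725 -0.0189  0.075 ]
or 32 323.8 177.4 [0.5676 0.0068 0.075 ]
wedge top [558.  54.] [49. 61.] 7.8 [[529.0, 81.0], [537.0, 20.0], [586.0, 27.0], [578.0, 87.0]]
```

View pics/s9.png

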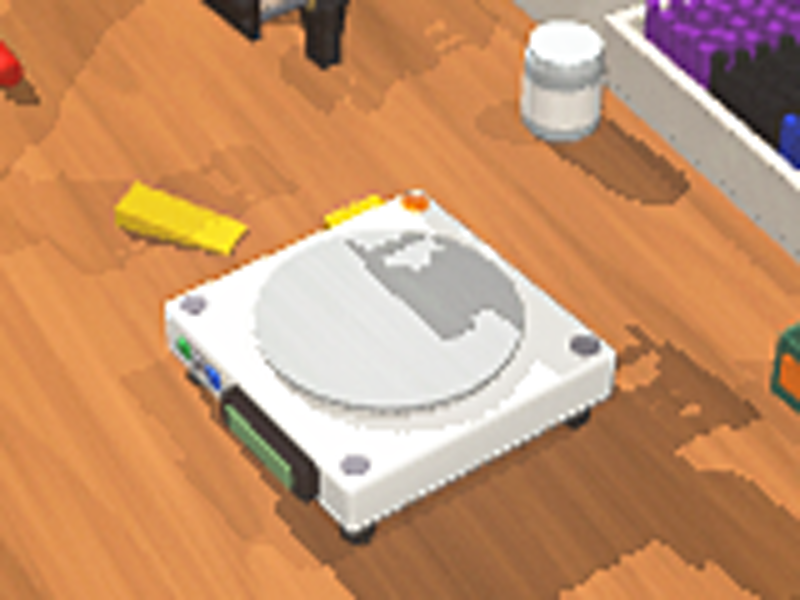

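View pics/t9.png

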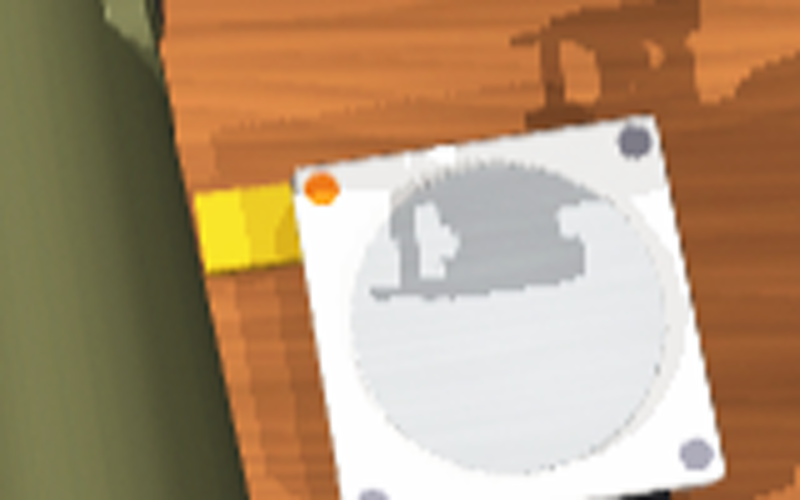

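The wedge is well placed: from its back edge, the foot is ~16 mm ahead of the origin and ~0 mm off-centre. The scale's dots are unmoved. Now to the orange dot.

Emit:
servo_tool([
  [0, 0.05, 1],
  [0, 0, 1],
  [0, 0, 1],
  [0, 0, 1],
  [0, 0, 0.6],
], yaw=[0, 0, 0, 0, 0])

```text
time: 14.4
position: [0.5663, 0.0053, 0.1132]
tool_rot: [1.112, 1.268, -1.116]
ft_force: [-0.4, -0.6, -0.5]
grip_width: 0.004
```

Emit:
servo_tool([
  [0.5, 0, 0],
  [0.6, 0, 0],
  [0.6, 0, 0],
  [0.3, 0, 0],
  [0, 0, 0],
], yaw=[0, 0, 0, 0, 0])

```text
time: 14.9
position: [0.5656, 0.009, 0.0623]
tool_rot: [1.109, 1.272, -1.114]
ft_force: [0.0, 0.1, 0.3]
grip_width: 0.004
```

```bash
python3 -c "
from h import *
plan([.568,.007,.051],fy=7.5)
look('10')
"
```

```text
pos [0.5656 0.009  0.0623] tool y deg 7.6 x axis [-0.004 -0.    -1.   ] z axis [ 0.132 -0.991 -0.   ] F [0.02 0.07 0.31] grip 0.004 t 14.9
dp units now-axes [0.45 0.09 0.09]
yaw units (about tool x) 0.02 world deg -0.1
grey [386.5 168. ] 26 [ 0.5925 -0.1875  0.075 ]
grey [398.8 230.5] 28 [ 0.3982 -0.2133  0.075 ]
wedge top [574.  86.] [0. 0.] 0.0 [[574.0, 86.0], [574.0, 86.0], [574.0, 86.0], [574.0, 86.0]]
```

View pics/s10.png

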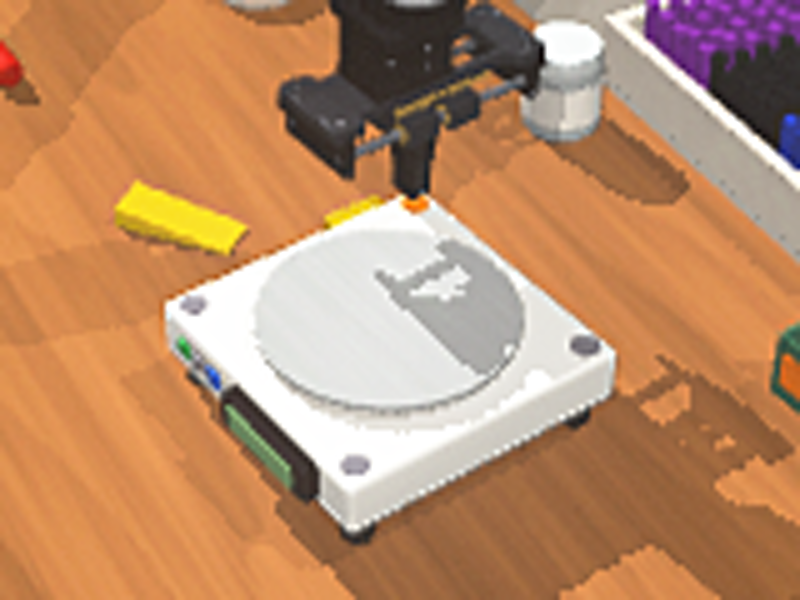

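The fingertips hover over the dot at ~(415,200) in the crop. I'll press slowly.

Emit:
servo_tool([
  [0.1, 0.05, 0.05],
  [0.1, 0, 0],
  [0.08, 0, 0],
  [0.05, 0, 0],
  [0, 0, 0],
], yaw=[0, 0, 0, 0, 0])

```text
time: 15.5
position: [0.5684, 0.007, 0.056]
tool_rot: [1.112, 1.269, -1.112]
ft_force: [0.2, -0.2, -0.1]
grip_width: 0.005
```

Emit:
servo_tool([
  [0.04, 0, 0],
  [0.04, 0, 0],
  [0.04, 0, 0],
  [0, 0, 0],
  [0, 0, 0],
], yaw=[0, 0, 0, 0, 0])

```text
time: 16.0
position: [0.5686, 0.007, 0.0532]
tool_rot: [1.112, 1.268, -1.112]
ft_force: [-0.3, -0.1, -0.1]
grip_width: 0.006
```

Emit:
servo_tool([
  [0.04, 0, 0],
  [0.04, 0, 0],
  [0.04, 0, 0],
  [0, 0, 0],
  [0, 0, 0],
], yaw=[0, 0, 0, 0, 0])

```text
time: 16.5
position: [0.5689, 0.007, 0.0521]
tool_rot: [1.113, 1.269, -1.111]
ft_force: [-4.3, -0.4, 10.9]
grip_width: 0.005
```

Emit:
servo_tool([
  [0.04, 0, 0],
  [0.04, 0, 0],
  [0.02, 0, 0],
  [0, 0, 0],
  [0, 0, 0],
], yaw=[0, 0, 0, 0, 0])

```text
time: 17.0
position: [0.5691, 0.0072, 0.0518]
tool_rot: [1.114, 1.269, -1.111]
ft_force: [-9.5, 0.5, 26.1]
grip_width: 0.007
```

Contact is firm at 26 N and the corner moved under 0.5 mm. I'll ease off a little, hold it and look.

Emit:
servo_tool([
  [-0.05, 0, 0],
  [-0.02, 0, 0],
  [0, 0, 0],
  [0, 0, 0],
  [0, 0, 0],
], yaw=[0, 0, 0, 0, 0])

```text
time: 17.5
position: [0.569, 0.0071, 0.052]
tool_rot: [1.113, 1.269, -1.111]
ft_force: [-5.6, 0.2, 16.4]
grip_width: 0.002
```

```bash
python3 -c "
from h import *
plan([.568,.007,.051],fy=7.5)
look('11')
z=np.load('cur_side.npz');P,u,v=pts('side',z['d'])
a=(P[:,2]>.068)&(P[:,2]<.1)&(abs(P[:,0]-.483)<.16)&(abs(P[:,1]+.103)<.16)&(z['im'][v,u].min(1)>140)
Q=P[a];pl=Q[np.hypot(Q[:,0]-.483,Q[:,1]+.103)<.085]
A=np.c_[pl[:,:2],np.ones(len(pl))];print('platter tilt',np.linalg.lstsq(A,pl[:,2],rcond=None)[0],len(pl))
"
```

```text
pos [0.569  0.0071 0.052 ] tool y deg 7.5 x axis [ 0.001  0.001 -1.   ] z axis [ 0.131 -0.991 -0.001] F [-5.55  0.18 16.43] grip 0.002 t 17.5
dp units now-axes [ 0.04 -0.04 -0.  ]
yaw units (about tool x) 0.0 world deg -0.0
grey [386.5 168. ] 26 [ 0.5925 -0.1875  0.075 ]
grey [398.6 230.4] 30 [ 0.3986 -0.2129  0.075 ]
wedge top [572.  86.] [4. 0.] -177.9 [[574.0, 86.0], [574.0, 86.0], [570.0, 86.0], [570.0, 86.0]]
platter tilt [-0.00505495 -0.00486874  0.08799744] 1226
```

View pics/s11.png

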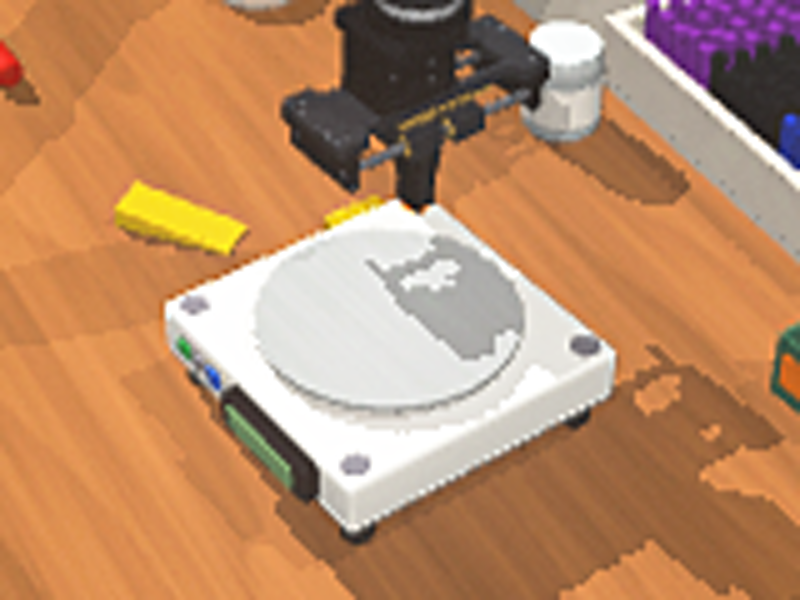

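The fingers press on the dot at ~(415,205) and the scale looks level and in place. I'll lift off.

Emit:
servo_tool([
  [-0.1, 0, 0],
  [-0.3, 0, 0],
  [-0.6, 0, 0],
  [-1, 0, 0],
  [-1, 0, 0],
], yaw=[0, 0, 0, 0, 0])

```text
time: 18.1
position: [0.5685, 0.0068, 0.1258]
tool_rot: [1.112, 1.268, -1.113]
ft_force: [0.6, 0.0, -0.5]
grip_width: 0.005
```

Emit:
servo_tool([
  [-1, 0, 0],
  [-1, 0, -1],
  [0, 0, -1],
  [0, 0, -1],
  [0, 0, -1],
], yaw=[0, 0, 0, 0, 0])

```text
time: 18.6
position: [0.5557, 0.107, 0.1758]
tool_rot: [1.114, 1.267, -1.111]
ft_force: [0.1, -0.4, -0.4]
grip_width: 0.008
```

Emit:
servo_tool([
  [0, 0, -1],
  [0, 0, -1],
  [0, 0, -0.5],
  [0, 0, 0],
  [0, 0, 0],
], yaw=[0, 0, 0, 0, 0])

```text
time: 19.1
position: [0.5478, 0.1668, 0.1748]
tool_rot: [1.112, 1.267, -1.113]
ft_force: [1.2, 0.8, 0.0]
grip_width: 0.001
```

```bash
python3 - <<'E'
from h import *
plan([.568,.007,.051],fy=7.5)
look('12')
for f in ('side0.npz','cur_side.npz'):
    z=np.load(f);P,u,v=pts('side',z['d'])
    Q=P[(P[:,2]>.08)&(P[:,2]<.095)&(np.hypot(P[:,0]-.483,P[:,1]+.103)<.085)]
    print(f,'platter plane',np.linalg.lstsq(np.c_[Q[:,:2],np.ones(len(Q))],Q[:,2],rcond=None)[0].round(4),len(Q))
E
```

```text
pos [0.5478 0.1668 0.1748] tool y deg 7.46 x axis [ 0.001 -0.001 -1.   ] z axis [ 0.13  -0.992  0.001] F [1.23 0.82 0.  ] grip 0.001 t 19.1
dp units now-axes [ 4.96 -0.03  6.44]
yaw units (about tool x) -0.01 world deg 0.04
grey [386.5 168. ] 26 [ 0.5925 -0.1875  0.075 ]
grey [398.8 230.5] 28 [ 0.3982 -0.2133  0.075 ]
grey [334.2 240.8] 28 [ 0.3725 -0.0189  0.075 ]
or 32 323.8 177.4 [0.5676 0.0068 0.075 ]
wedge top [558.  54.] [50. 61.] 7.2 [[530.0, 81.0], [537.0, 21.0], [586.0, 27.0], [579.0, 87.0]]
side0.npz platter plane [-0.0018 -0.0014  0.0868] 1213
cur_side.npz platter plane [-0.0029 -0.001   0.0875] 1227
```

View pics/t12.png

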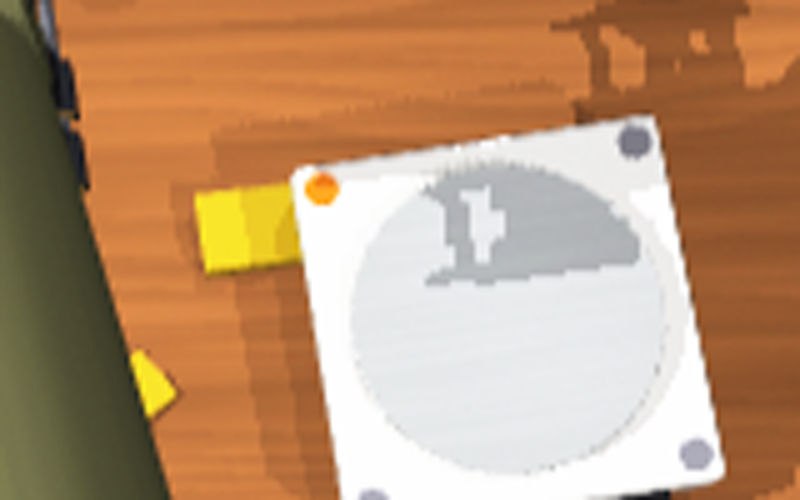

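View pics/s12.png

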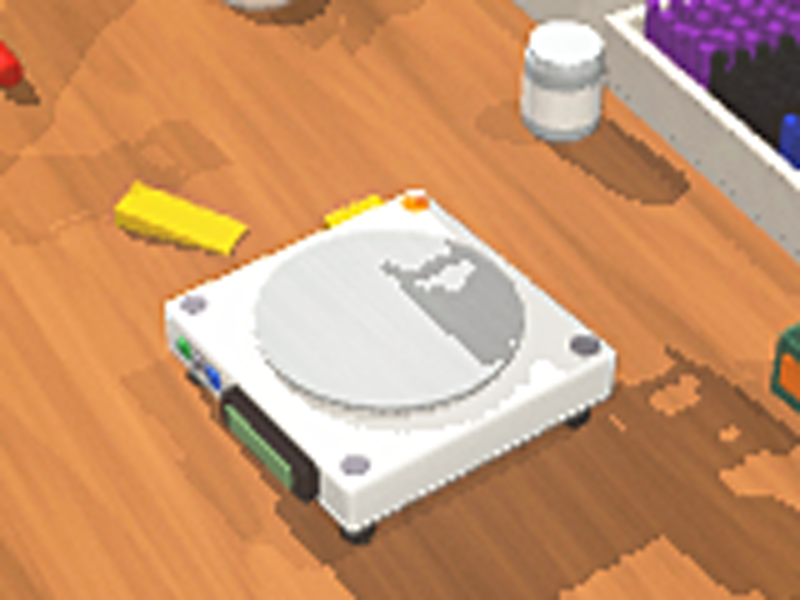

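The wedge and scale look unchanged after the press (wedge back edge still at y≈84 mm, platter plane same as at the start). About 28 s are left, so I'll use a gentle touch on the wedge's back to check it still meets resistance.

Emit:
servo_tool([
  [1, 0, 0],
  [1, 0, 0],
  [1, 0, 0],
  [1, 0, 0],
  [1, 0, 0],
], yaw=[0, 0, 0, 0, 0], fingers=0.15)

```text
time: 19.7
position: [0.5479, 0.1663, 0.0488]
tool_rot: [1.114, 1.267, -1.114]
ft_force: [0.8, 0.0, 0.0]
grip_width: 0.15
```

Emit:
servo_tool([
  [1, 0, 0],
  [1, 0, 0],
  [0.5, -0.1, 0],
  [0.12, 0, 0],
  [0, 0, 0],
], yaw=[0, 0, 0, 0, 0])

```text
time: 20.2
position: [0.5452, 0.1672, -0.0157]
tool_rot: [1.113, 1.268, -1.113]
ft_force: [-0.7, -0.3, 0.8]
grip_width: 0.15
```

Emit:
servo_tool([
  [0, 0, 0.5],
  [0, 0, 0.7],
  [0, 0, 0.7],
  [0, 0, 0.6],
  [0, 0, 0.2],
], yaw=[0, 0, 0, 0, 0])

```text
time: 20.7
position: [0.5548, 0.098, -0.015]
tool_rot: [1.115, 1.265, -1.113]
ft_force: [0.1, 0.1, -0.8]
grip_width: 0.148
```

```bash
python3 -c "
from h import *
plan([.5547,.094,-.0155],fy=7.5)"
```

```text
pos [ 0.5548  0.098  -0.015 ] tool y deg 7.32 x axis [ 0.002 -0.    -1.   ] z axis [ 0.127 -0.992  0.001] F [ 0.09  0.15 -0.83] grip 0.148 t 20.7
dp units now-axes [ 0.02 -0.03  0.16]
yaw units (about tool x) -0.03 world deg 0.18
```

Emit:
servo_tool([
  [0, 0, 0.04],
  [0, 0, 0.04],
  [0, 0, 0.04],
  [0, 0, 0.03],
  [0, 0, 0],
], yaw=[0, 0, 0, 0, 0])

```text
time: 21.2
position: [0.5542, 0.0975, -0.0161]
tool_rot: [1.112, 1.269, -1.112]
ft_force: [-0.6, -0.8, -0.5]
grip_width: 0.151
```

Emit:
servo_tool([
  [0, 0, 0.03],
  [0, 0, 0.02],
  [0, 0, 0],
  [0, 0, 0],
  [0, 0, 0],
], yaw=[0, 0, 0, 0, 0])

```text
time: 21.7
position: [0.5544, 0.096, -0.016]
tool_rot: [1.112, 1.268, -1.112]
ft_force: [0.6, 0.4, -0.6]
grip_width: 0.15
```

Emit:
servo_tool([
  [0, 0, 0.03],
  [0, 0, 0.03],
  [0, 0, 0],
  [0, 0, 0],
  [0, 0, 0],
], yaw=[0, 0, 0, 0, 0])

```text
time: 22.2
position: [0.5546, 0.0944, -0.016]
tool_rot: [1.112, 1.268, -1.112]
ft_force: [0.5, -0.5, -0.2]
grip_width: 0.15
```

Emit:
servo_tool([
  [0, 0, 0.02],
  [0, 0, 0.02],
  [0, 0, 0],
  [0, 0, 0],
  [0, 0, 0],
], yaw=[0, 0, 0, 0, 0])

```text
time: 22.7
position: [0.5546, 0.094, -0.016]
tool_rot: [1.112, 1.269, -1.111]
ft_force: [-0.1, 3.1, -0.1]
grip_width: 0.152
```

Emit:
servo_tool([
  [0, 0, 0.02],
  [0, 0, 0.02],
  [0, 0, 0],
  [0, 0, 0],
  [0, 0, 0],
], yaw=[0, 0, 0, 0, 0])

```text
time: 23.2
position: [0.5546, 0.094, -0.016]
tool_rot: [1.113, 1.27, -1.111]
ft_force: [-0.8, 5.4, -1.0]
grip_width: 0.147
```

The wedge is still in exactly the same place (contact at y = 0.0940) and resists 5.4 N without moving, so it's snug. Next I'll retreat.

Emit:
servo_tool([
  [0, 0, -0.2],
  [0, 0, -0.6],
  [0, 0, -0.8],
  [-0.5, 0, 0],
  [-1, 0, 0],
], yaw=[0, 0, 0, 0, 0])

```text
time: 23.7
position: [0.5478, 0.132, 0.0205]
tool_rot: [1.107, 1.27, -1.115]
ft_force: [0.7, 0.4, 0.3]
grip_width: 0.152
```

Emit:
servo_tool([
  [-1, 0, 0],
  [-1, 0, 0],
  [-1, 0, 0],
  [-1, 0, 0],
  [-0.5, 0, 0],
], yaw=[0, 0, 0, 0, 0])

```text
time: 24.2
position: [0.5511, 0.1315, 0.1371]
tool_rot: [1.115, 1.265, -1.11]
ft_force: [1.0, -0.5, -0.5]
grip_width: 0.148
```

Emit:
servo_tool([
  [0, 0, -1],
  [0, 0, -0.5],
  [0, 0, 0],
  [0, 0, 0],
  [0, 0, 0],
], yaw=[0, 0, 0, 0, 0])

```text
time: 24.7
position: [0.5446, 0.1678, 0.1334]
tool_rot: [1.112, 1.267, -1.114]
ft_force: [-0.8, -0.0, 0.7]
grip_width: 0.15
```

```bash
python3 - <<'E'
from h import *
plan([.5547,.094,-.0155],fy=7.5)
look('13')
im=np.load('cur_top.npz')['im'];save('top13.png',im)
z=np.load('cur_side.npz');P,u,v=pts('side',z['d'])
Q=P[(P[:,2]>.08)&(P[:,2]<.095)&(np.hypot(P[:,0]-.483,P[:,1]+.103)<.085)]
print('platter plane',np.linalg.lstsq(np.c_[Q[:,:2],np.ones(len(Q))],Q[:,2],rcond=None)[0].round(4),len(Q))
E
```

```text
pos [0.5446 0.1678 0.1334] tool y deg 7.44 x axis [-0.001 -0.001 -1.   ] z axis [ 0.129 -0.992  0.001] F [-0.76 -0.05  0.68] grip 0.15 t 24.7
dp units now-axes [5.96 0.02 2.97]
yaw units (about tool x) -0.01 world deg 0.06
grey [386.5 168. ] 26 [ 0.5925 -0.1875  0.075 ]
grey [398.8 230.5] 28 [ 0.3982 -0.2133  0.075 ]
grey [334.2 240.8] 28 [ 0.3725 -0.0189  0.075 ]
or 35 323.8 177.6 [0.567 0.007 0.075]
wedge top [558.  54.] [50. 61.] 8.2 [[529.0, 81.0], [538.0, 21.0], [587.0, 28.0], [579.0, 88.0]]
platter plane [-0.0004  0.0005  0.0865] 1229
```

View pics/top13.png

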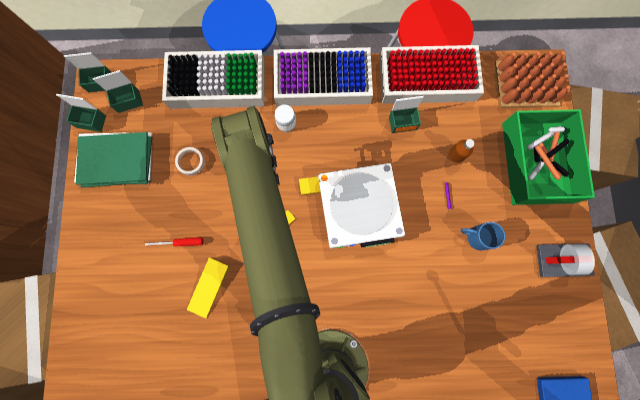

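The wedge sits under the orange-dot corner at ~(310,186), the scale is where it started, the bystanders haven't moved, and the hand is clear. I'll hand the job in.

```bash
python3 -c "
from bench import ctrl
print(ctrl.close_job())"
```

```text
the job is handed in; nothing more can be done
None
```

The wedge is snug under the short foot, the dot has been pressed firmly, and the job was handed in at about 25 s. No verdict is reported back.

- **Wedge:** I pushed the middle-sized yellow wedge thin end first until it resisted with about 6 N. The pictures put the foot about 16 mm ahead of the wedge's centre and within 1–2 mm of its centre line.
- **Press on the dot:** I pressed up to 26 N, and the corner moved less than 0.5 mm.
- **After the press:** I touched the wedge's back again. It was still in the same place and resisted 5.4 N without moving.
- **Last look:** The scale's corner dots were within about 1 mm of their starting positions. The platter was level to within about 0.001 rad, the bystanders were where they began, and the hand was clear.

**What disagreed:**
- **Tip height:** The reported TCP height was about 24 mm lower than the fingertips really were. My first push therefore passed over the wedge without touching it, and I corrected the height from the camera depth.
- **Sideways force:** The peak press also pushed about 9.5 N sideways, but the scale did not visibly shift.
- **Platter tilt:** One depth fit during the press read about 0.007 rad. That is below the 0.012 rad limit, but it was the highest of the readings.
- **Bearing force:** I could not measure the force between wedge and foot directly; I inferred it from the resistance to pushing.

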